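# Put cleaned couplings away in a crate with dust flaps

## Task

Two cleaned copper couplings stand on the bench and belong in the plywood fittings crate behind the vice, where sprung dust flaps hide which of the five cells are already taken. Feel through the flaps for the two empty cells and set one coupling upright on the floor of each, lowering it all the way down rather than dropping it, so that the flaps close over it. Leave the copper tee, the brass nipple and the solder spool where they are.

Things in the scene. Friction and masses are not known exactly. Their poses are not given: they have to be found in the camera images.
- crate: Fixed plywood crate, 278 mm long (y axis), 128 deep (x), 82 high; origin under its centre, z up. Five cells in a row along y, pitch 54 mm, each 116 (x) by 50 (y) mm inside, floor 4 mm above the bench; dividers 4, outer walls 6 mm. On the floor two battens 12 mm high keep a fitting's foot within 7 mm of the cell's middle along x; above them there is room for fingers that open along x.
- cell_1 (a point): Middle of the mouth of cell 1 (the crate's +y end), level with the crate's top edge, 82 mm above the bench; axes as the crate's. Each mouth is closed by two sprung aluminium flaps just below the edge, hinged on the cell's two long sides and meeting over the middle; well under 1 N pushes them down into the cell (they then reach 28 mm below the edge), and they close by themselves.
- cell_2 (a point): Same point of cell 2. Three of the five cells, not always the same ones, hold a coupling like the loose ones, standing within about 5 mm of the middle; a fingertip pushed through the flaps there meets its top 34 mm below the crate's top edge. In the two empty cells nothing stops it down to the floor, 78 mm below the edge.
- cell_3 (a point): Same point of cell 3 (the middle of the crate). Probing near the middle is enough: the stored couplings stop a fingertip anywhere on their top.
- cell_4 (a point): Same point of cell 4.
- cell_5 (a point): Same point of cell 5 (the crate's -y end).
- coupling_1_mid (a point): Plain copper coupling, a short tube 32 mm in outer diameter and 44 mm high, about 50 g, standing upright on the bench; this point is its centre, 22 mm above its foot, z along its axis. Both couplings are alike.
- coupling_2_mid (a point): Plain copper coupling, a short tube 32 mm in outer diameter and 44 mm high, about 50 g, standing upright on the bench; this point is its centre, 22 mm above its foot, z along its axis. Both couplings are alike.
- tee_mid (a point): Bystander: copper tee lying on the bench, 50 (x) x 68 (y) x 39 mm; point about half-way up. Stays put.
- nipple_mid (a point): Bystander: brass hexagon nipple standing on the bench, 32 x 36 x 38 mm; point half-way up. Stays put.
- wrench: Bystander: adjustable wrench lying on the bench near its front edge, 62 (x) x 241 (y) x 14 mm, origin under its centre.
- spool: Bystander: spool of solder standing on a flange, 76 x 72 x 44 mm, origin under its centre. Stays put.
- bench_vice: Obstacle: cast bench vice fixed to the bench in front of the crate, 182 mm high; from its origin (on the bench) it reaches 110 mm in +x, 150 mm in -x and about 85 mm either way in y, its bar handle a little farther in front.
- threader_case: Obstacle: open steel case fixed on the bench to the left, 543 mm along world y by 330 mm along world x about its origin (its own axes are turned a quarter turn); walls 105 mm high, its lid standing up along the far long side to 410 mm above the bench.
There are look-alikes about, which are no part of the job. Leave any blue look-alike of the part that bears coupling_1_mid alone.

How it is judged:
By the outcome, as a careful person would: the job done as asked, in the order asked, and still so for the second after the job is handed in, with the robot touching nothing.
It also fails if it takes over 72 s, if anything falls off the work surface, if the arm or the gripper's body presses on something with over 40 N, if the wrist force passes 120 N, or if a joint passes its speed limit or range.

## Robot

A 7-joint arm with a two-finger parallel gripper is mounted at the origin on a cart in front of the work surface, level with it; the furniture and walls round the work are solid. World frame = base frame: x ahead of the robot, y to its left, z up, the work surface at z = 0. Lengths are in m, angles in rad, forces in N, time in s.
With the tool pointing down it reaches from about 0.4 to 0.85 m from the base axis. Payload 4.5 kg.
Tool frame: the origin (TCP) lies midway between the tips of the shut fingers; the grasp point (between the pads) lies 19 mm behind it; z points along the fingers, y is the direction in which the jaws open and shut (so a half turn about z gives the same grasp; the last joint's range is limited). The gripper opens to 88 mm and grips with 3 to 60 N. Pads are 18 mm wide; open, the fingers measure 123 mm over their backs; the gripper's body (75 mm by 187 mm) begins 45 mm behind the grasp point.
Start: joints at [-1.142, 0.689, -0.195, 1.565, 0.157, 0.902, -0.215], TCP at [0.24, 0.577, 0.239] pointing down, gripper open.
Joint ranges: [-3.01, 3.01], [-0.46, 2.08], [-1.47, 1.51], [0.13, 2.56], [-1, 4.14], [0.04, 2.09], [-2.66, 2.66]. Speed limits (rad/s): [2.57, 2.57, 3.14, 3.14, 3.14, 3.14, 3.14].

## Interface

Orientations are given as a unit quaternion [x, y, z, w].
In Python, from plant import get_state, snapshot, finish_job, find_in gives the robot as it stands.
- The arm moves only by the shell command python3 -m creep 'ROWS' [OPENING] [FORCE]. ROWS is JSON, one flat list of numbers, 6 for each row, row after row: the shift along the tool's x, y, z in mm, then the turn, a rotation vector about the tool's x, y, z in degrees. In form: [tx, ty, tz, wx, wy, wz, tx, ty, tz, wx, wy, wz, ...]. A call has 1 to 5 rows; each row shifts and turns the pose as measured when the row begins, along the tool's axes as they then stand; what a row does not reach is not made up. A row lasts 1/12 s, in which the tool goes at most 41.7 mm and 7.16 degrees, less where a joint would pass 70% of its speed; a pose out of reach is approached as far as the arm can. A call is refused whole if a number of a shift passes 41.7 or a number of a turn 7.16, either way. A call with a gripper value outside its range is refused whole. OPENING is the finger opening in mm, from 0 to 88.1, set as the call begins (- or left out, the last holds). The fingers move at their own pace and stop on an object; FORCE is the grip in N (left out, the last holds). Time passes only in rows, so rows that do not move let the fingers close. It gives the time, the measured TCP pose, the force and the opening at its end, in the units of the state.
- get_state(): the state, without advancing time (a new reading comes with each control period).
- snapshot(name): name is "scene" or "side" or "wrist"; returns a dict with "color" (420x560x3 uint8, red, green, blue), "intrinsics" (3x3 intrinsics, pixels), "extrinsics" (4x4, takes a point from world to camera coordinates). Camera axes: x right, y down, z forward; pixel columns grow to the right and rows downward; lengths in m; the calibration is good to about 2 mm. A picture is of the moment at which its call begins. There is no depth.
- finish_job(): hands the job in, once; it reports no verdict.
Trained networks look in the newest picture that a camera, given by its name, has taken for a name from the list of things; names that differ only in an ending like _2 or _b are one class to them, and where a whole thing is asked for, a point or a joint stands for the part that bears it (a point fixed in the world has none). Each returns a list of dicts, best first, with "score" (0 to 1); they miss things now and then, are a little off and sometimes report something else, mostly with a low value. They report only what shows in the picture. A call takes as long as a camera call. They do not tell look-alikes from the thing itself.
- find_in(thing, camera): "xy" ([column, row] in pixels, amid what is visible of it).
The state is a dict: "clock": time; "q": joint angles; "qd": joint speeds; "joint_torque": joint torques, N m; "tool_pos": TCP position; "eef_rot": TCP orientation; "contact_force": force on the tool from outside, world axes, zero at the start; "moment": the same for the moment, N m; "opening": opening from 0.0 (shut) to 1.0 (fully open).
Only numpy, scipy, OpenCV 4.12 (cv2) and the standard library are available. Lean on these libraries where they do the work, as an engineer would, in place of code of your own. Each camera call takes 0.05 s, during which the arm holds its last target.

## Working session

There is one attempt and no reset: what is moved stays moved. The work goes in short steps, Python scripts to look and compute and a shell command to move; the robot and the scene stay as the last step left them, time stands still between calls to the robot, and variables do not carry over. Pictures are saved under pics/ and viewed, and the job is handed in when it is done.

```bash
ls; mkdir -p pics
cat > h.py <<'E'
from plant import get_state, snapshot, find_in
import numpy as np, cv2
from scipy.spatial.transform import Rotation as R
def snap(cam,name):
    s=snapshot(cam); cv2.imwrite(f'pics/{name}.png',s['color'][:,:,::-1]); return s
def ray(s,xy):
    K=np.array(s['intrinsics']);E=np.array(s['extrinsics'])
    d=E[:3,:3].T@np.linalg.inv(K)@np.array([xy[0],xy[1],1.]); o=-E[:3,:3].T@E[:3,3]; return o,d
def atz(s,xy,z):
    o,d=ray(s,xy); return o+d*(z-o[2])/d[2]
def proj(s,p):
    c=np.array(s['extrinsics'])@np.append(p,1); u=np.array(s['intrinsics'])@c[:3]; return u[:2]/u[2]
E
python3 - <<'E'
from h import *
for c in ['scene','side','wrist']:
    s=snap(c,c+'0'); print(c,ray(s,(280,210)))
    for t,z in [('crate',.04),('cell_3',.082),('coupling_1_mid',.022),('tee_mid',.02),('nipple_mid',.019),('spool',.022),('bench_vice',.09)]:
        print(t,[(np.round(d['xy']),round(d['score'],2),np.round(atz(s,d['xy'],z),3)) for d in find_in(t,c)[:8]])
st=get_state();print(st['clock'],st['tool_pos'],st['eef_rot'])
E
```

```text
pics
scene (array([-0.26072975, -0.36947835,  0.90301141]), array([ 0.64035408,  0.32252477, -0.69709456]))
crate [(array([337., 184.]), 0.83, array([ 0.732, -0.084,  0.04 ])), (array([368., 272.]), 0.3, array([ 0.427, -0.292,  0.04 ]))]
cell_3 [(array([338., 192.]), 0.75, array([ 0.654, -0.115,  0.082]))]
coupling_1_mid [(array([392., 264.]), 0.72, array([ 0.5  , -0.343,  0.022])), (array([369., 274.]), 0.63, array([ 0.438, -0.296,  0.022])), (array([381., 244.]), 0.58, array([ 0.559, -0.294,  0.022]))]
tee_mid [(array([256., 236.]), 0.72, array([0.415, 0.051, 0.02 ])), (array([337., 187.]), 0.39, array([ 0.744, -0.082,  0.02 ])), (array([278., 218.]), 0.2, array([0.516, 0.028, 0.02 ]))]
nipple_mid [(array([366., 273.]), 0.63, array([ 0.438, -0.288,  0.019]))]
spool [(array([377., 303.]), 0.58, array([ 0.356, -0.343,  0.022]))]
bench_vice []
side (array([0.22922095, 0.78554197, 1.01524039]), array([ 0.23165513, -0.61029775, -0.7576295 ]))
crate [(array([256., 182.]), 0.59, array([ 0.645, -0.087,  0.04 ]))]
cell_3 [(array([253., 178.]), 0.84, array([ 0.644, -0.063,  0.082]))]
coupling_1_mid [(array([321., 151.]), 0.68, array([ 0.495, -0.329,  0.022])), (array([254., 183.]), 0.51, array([ 0.655, -0.095,  0.022]))]
tee_mid [(array([306., 232.]), 0.6, array([0.429, 0.04 , 0.02 ])), (array([355., 157.]), 0.44, array([ 0.371, -0.341,  0.02 ]))]
nipple_mid [(array([254., 179.]), 0.17, array([ 0.667, -0.116,  0.019]))]
spool [(array([354., 157.]), 0.55, array([ 0.375, -0.338,  0.022])), (array([254., 182.]), 0.54, array([ 0.659, -0.101,  0.022]))]
bench_vice []
wrist (array([0.16884071, 0.60663942, 0.38409347]), array([ 0.28422509, -0.1263656 , -0.95045335]))
crate []
cell_3 []
coupling_1_mid []
tee_mid []
nipple_mid []
spool []
bench_vice []
1.2 [0.2403768  0.57696362 0.23873305] [1.96114859e-01 9.80580930e-01 4.49294578e-05 3.09737437e-06]
```

View pics/scene0.png

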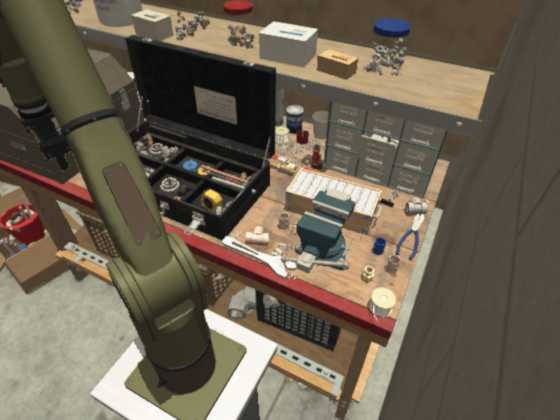

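View pics/side0.png

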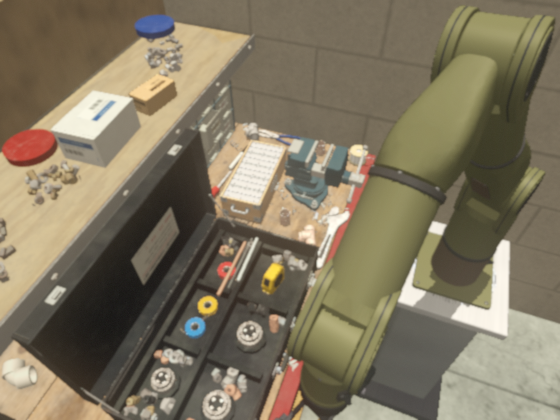

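Run:
```python
import cv2
a=cv2.imread('pics/scene0.png'); cv2.imwrite('pics/s0z.png',cv2.resize(a[130:330,230:430],(800,600)[:1]*2 if 0 else (600,600),interpolation=cv2.INTER_CUBIC))
a=cv2.imread('pics/side0.png'); cv2.imwrite('pics/d0z.png',cv2.resize(a[110:260,180:380],(800,600),interpolation=cv2.INTER_CUBIC))
```

```text
(no output)
```

View pics/s0z.png

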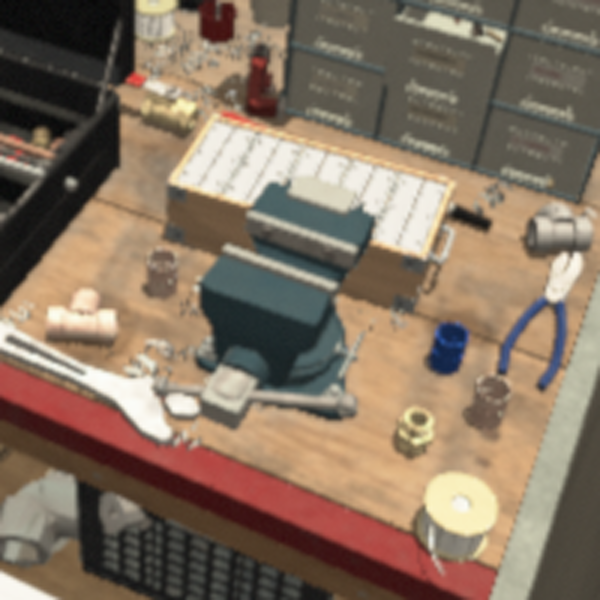

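View pics/d0z.png

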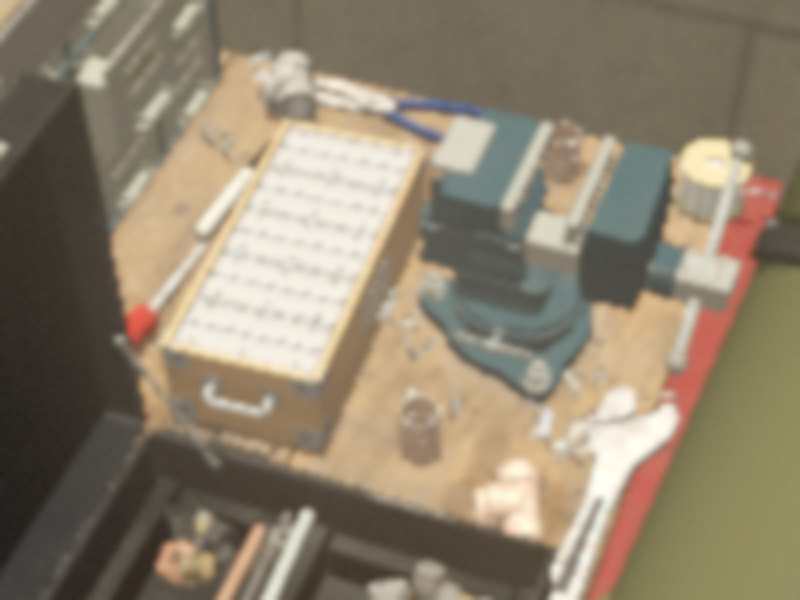

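```bash
cat > m.py <<'E'
from h import *
from scipy.optimize import least_squares
sc=snap('scene','scene1'); sd=snap('side','side1')
z=lambda p:(p[0]/3+230-.5*0,p[1]/3+130); w=lambda p:(p[0]/4+180,p[1]/4+110)
for c in [(168,182),(215,115),(455,182)]: print('sc corner',atz(sc,z(c),.082).round(3))
for c in [(163,348),(322,380),(283,122),(425,148)]: print('sd corner',atz(sd,w(c),.082).round(3))
print('A',atz(sc,z((162,272)),.022).round(3),atz(sd,w((420,428)),.022).round(3))
print('B',atz(sc,z((490,402)),.022).round(3), 'blue',atz(sc,z((450,348)),.022).round(3),'nip',atz(sc,z((415,431)),.019).round(3))
print('B foot',atz(sc,z((488,422)),0).round(3),'Afoot',atz(sc,z((160,292)),0),atz(sd,w((420,455)),0))
print('vice jaw top sc',atz(sc,z((310,232)),.182).round(3),atz(sc,z((310,195)),.182).round(3),'sd',[atz(sd,w(p),.182).round(3) for p in [(440,160),(500,195),(470,115),(548,125),(500,200),(610,140),(670,150),(640,250)]])
print(get_state()['clock'])
E
python3 m.py
```

```text
sc corner [0.58  0.034 0.082]
sc corner [0.707 0.038 0.082]
sc corner [ 0.722 -0.235  0.082]
sd corner [0.702 0.048 0.082]
sd corner [0.576 0.036 0.082]
sd corner [ 0.722 -0.228  0.082]
sd corner [ 0.595 -0.239  0.082]
A [0.512 0.005 0.022] [0.508 0.007 0.022]
B [ 0.503 -0.346  0.022] blue [ 0.55  -0.293  0.022] nip [ 0.44  -0.294  0.019]
B foot [ 0.497 -0.35  -0.   ] Afoot [ 5.03746676e-01  3.04957902e-03 -1.11022302e-16] [0.50496967 0.01536047 0.        ]
vice jaw top sc [ 0.477 -0.157  0.182] [ 0.522 -0.139  0.182] sd [array([ 0.54 , -0.12 ,  0.182]), array([ 0.485, -0.099,  0.182]), array([ 0.536, -0.178,  0.182]), array([ 0.476, -0.188,  0.182]), array([ 0.484, -0.094,  0.182]), array([ 0.426, -0.187,  0.182]), array([ 0.381, -0.192,  0.182]), array([ 0.373, -0.079,  0.182])]
1.3
```

```bash
cat > plan.py <<'E'
# usage: plan.py x y z yaw_deg(of tool y, world) [step]
import sys; from h import *
x,y,z,yaw=map(float,sys.argv[1:5]); step=float(sys.argv[5]) if len(sys.argv)>5 else 40
st=get_state(); p=np.array(st['tool_pos']); r=R.from_quat(st['eef_rot'])
yy=np.radians(yaw); Y=np.array([np.cos(yy),np.sin(yy),0]); Z=np.array([0,0,-1.]); X=np.cross(Y,Z)
rt=R.from_matrix(np.c_[X,Y,Z]); t=np.array([x,y,z]); 
rel=(r.inv()*rt).as_rotvec(); n=max(1,int(np.ceil(max(np.linalg.norm(t-p)*1e3/step,np.abs(np.degrees(rel)).max()/7))))
rows=[]; 
for i in range(n):
    ri=r*R.from_rotvec(rel*i/n)
    s=ri.inv().apply((t-p)/n)*1e3
    rows.append([round(v,1) for v in s]+[round(v,2) for v in np.degrees(rel/n)])
print('clock',round(st['clock'],2),'n',n,'dist',np.round((t-p)*1e3,1),'rot',np.degrees(rel).round(2), 'F',np.round(st['contact_force'],1),'q',np.round(st['q'],2))
for i in range(0,n,5): print(','.join(','.join('%g'%v for v in q) for q in rows[i:i+5]))
E
python3 plan.py 0.50 -0.08 0.36 4
```

```text
clock 1.3 n 18 dist [ 259.7 -657.   121.3] rot [ 0.   -0.   63.38] F [0.2 0.7 0.2] q [-1.14  0.69 -0.19  1.57  0.16  0.9  -0.22]
-27.4,-28.1,-6.7,0,-0,3.52,-29,-26.4,-6.7,0,-0,3.52,-30.6,-24.6,-6.7,0,-0,3.52,-32,-22.7,-6.7,0,-0,3.52,-33.4,-20.6,-6.7,0,-0,3.52
-34.6,-18.6,-6.7,0,-0,3.52,-35.7,-16.4,-6.7,0,-0,3.52,-36.6,-14.2,-6.7,0,-0,3.52,-37.4,-11.9,-6.7,0,-0,3.52,-38.1,-9.6,-6.7,0,-0,3.52
-38.6,-7.2,-6.7,0,-0,3.52,-38.9,-4.8,-6.7,0,-0,3.52,-39.2,-2.4,-6.7,0,-0,3.52,-39.2,-0,-6.7,0,-0,3.52,-39.2,2.4,-6.7,0,-0,3.52
-39,4.8,-6.7,0,-0,3.52,-38.6,7.2,-6.7,0,-0,3.52,-38.1,9.5,-6.7,0,-0,3.52
```

```bash
python3 -m creep '[-27,-28,-7,0,0,3.5,-29,-26,-7,0,0,3.5,-31,-25,-7,0,0,3.5,-32,-23,-7,0,0,3.5,-33,-21,-7,0,0,3.5]' 40; python3 -m creep '[-35,-19,-7,0,0,3.5,-36,-16,-7,0,0,3.5,-37,-14,-7,0,0,3.5,-37,-12,-7,0,0,3.5,-38,-10,-7,0,0,3.5]'; python3 plan.py 0.50 -0.08 0.36 4
```

```text
clock: 1.72
tool_pos: [0.3071, 0.3974, 0.2713]
eef_rot: [0.341, 0.94, 0.003, -0.004]
contact_force: [1.8, -0.5, 0.5]
opening: 0.643
clock: 2.13
tool_pos: [0.3813, 0.206, 0.3069]
eef_rot: [0.486, 0.874, 0.003, -0.004]
contact_force: [1.1, 0.2, -0.0]
opening: 0.453
clock 2.13 n 8 dist [ 118.7 -286.    53.1] rot [-2.00e-02 -6.10e-01  2.78e+01] F [ 1.1  0.2 -0. ] q [-0.55  0.34 -0.05  2.02  0.01  0.78 -0.06]
-38.1,-6.2,-7,-0,-0.08,3.47,-38.4,-3.9,-7,-0,-0.08,3.47,-38.6,-1.5,-6.9,-0,-0.08,3.47,-38.7,0.8,-6.9,-0,-0.08,3.47,-38.5,3.1,-6.8,-0,-0.08,3.47
-38.3,5.5,-6.8,-0,-0.08,3.47,-37.9,7.8,-6.7,-0,-0.08,3.47,-37.4,10.1,-6.7,-0,-0.08,3.47
```

```bash
python3 -m creep '[-38,-6,-7,0,0,3.5,-38,-4,-7,0,0,3.5,-39,-1,-7,0,0,3.5,-39,1,-7,0,0,3.5,-38,3,-7,0,0,3.5]'; python3 -m creep '[-38,6,-7,0,0,3.5,-38,8,-7,0,0,3.5,-37,10,-7,0,0,3.5,0,0,0,0,0,0]'
python3 - <<'E'
from h import *
s=snap('wrist','w1'); print(s['intrinsics'],s['extrinsics']); print(get_state()['tool_pos'],get_state()['clock'])
np.savez('w1.npz',**{k:np.array(s[k]) for k in ('intrinsics','extrinsics')})
E
```

```text
clock: 2.55
tool_pos: [0.4564, 0.0177, 0.3433]
eef_rot: [0.619, 0.785, 0.005, -0.004]
contact_force: [1.1, 0.3, -0.4]
opening: 0.452
clock: 2.88
tool_pos: [0.5024, -0.1047, 0.3668]
eef_rot: [0.697, 0.717, 0.005, 0.001]
contact_force: [-0.3, -0.3, 1.3]
opening: 0.457
[[311.34143894   0.         282.19625888]
 [  0.         311.34143894 207.50984475]
 [  0.           0.           1.        ]] [[ 0.99958251  0.02762796  0.00845599 -0.50337862]
 [ 0.02386596 -0.95447612  0.29733104 -0.19071879]
 [ 0.01628569 -0.2970051  -0.95473701  0.47299276]
 [ 0.          0.          0.          1.        ]]
[ 0.50126128 -0.10096048  0.36601513] 2.9333
```

View pics/w1.png

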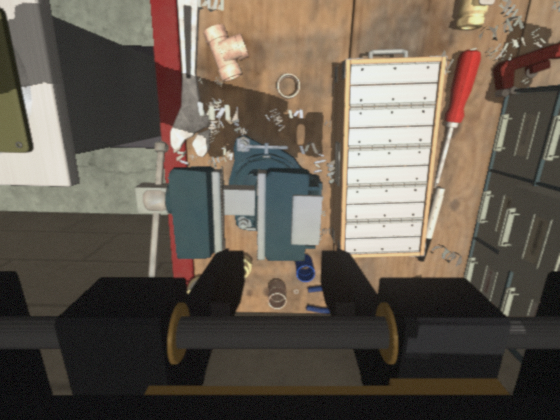

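```bash
cat > m2.py <<'E'
from h import *
s=dict(np.load('w1.npz'))
a=cv2.imread('pics/w1.png'); cv2.imwrite('pics/w1a.png',cv2.resize(a[40:270,220:460],(800,766),interpolation=cv2.INTER_CUBIC)[:600]); cv2.imwrite('pics/w1b.png',cv2.resize(a[200:320,200:360],(800,600),interpolation=cv2.INTER_CUBIC))
C=[atz(s,c,.082) for c in [(344,59),(445,57),(424,256),(339,254)]]
for c in C: print(c.round(4))
print('c',np.mean(C,0).round(4))
print('A',atz(s,(289,85.5),.044).round(4),'B',atz(s,(277,291),.022).round(4))
for c in [(322,172),(322,195),(322,259),(306,260),(258,170)]: print('vice',atz(s,c,.182).round(3),atz(s,c,.15).round(3))
E
python3 m2.py
```

```text
[0.58   0.0367 0.082 ]
[0.7076 0.0427 0.082 ]
[ 0.7262 -0.2338  0.082 ]
[ 0.5958 -0.2335  0.082 ]
c [ 0.6524 -0.0969  0.082 ]
A [0.5126 0.0063 0.044 ] B [ 0.5034 -0.3379  0.022 ]
vice [ 0.547 -0.089  0.182] [ 0.552 -0.095  0.15 ]
vice [ 0.549 -0.115  0.182] [ 0.554 -0.123  0.15 ]
vice [ 0.554 -0.193  0.182] [ 0.559 -0.209  0.15 ]
vice [ 0.535 -0.194  0.182] [ 0.539 -0.21   0.15 ]
vice [ 0.479 -0.089  0.182] [ 0.477 -0.095  0.15 ]
```

View pics/w1a.png

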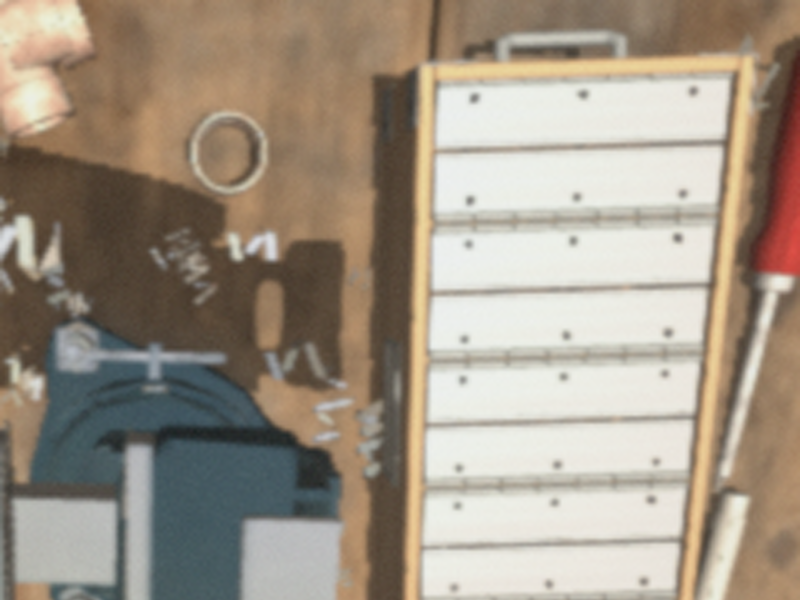

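View pics/w1b.png

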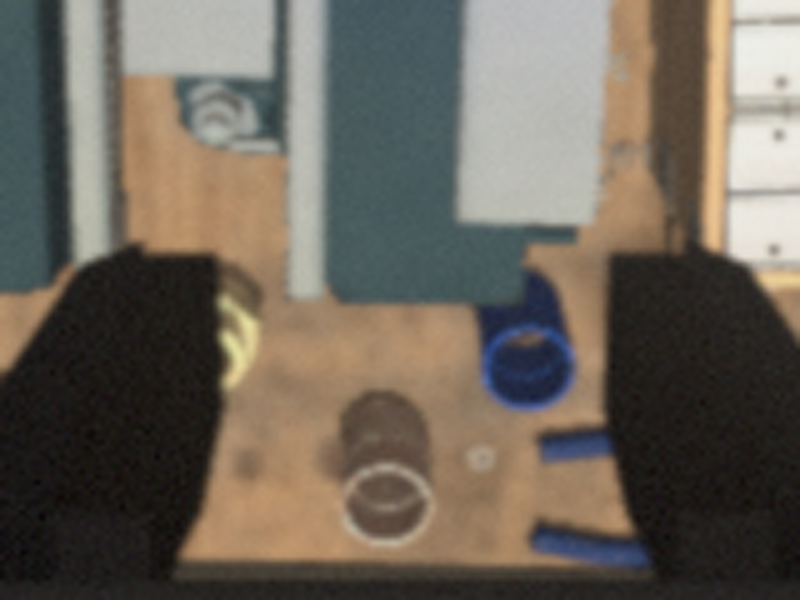

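```bash
cat > m3.py <<'E'
from h import *
from scipy.optimize import least_squares
s=dict(np.load('w1.npz'))
f=lambda p:np.array([p[0]*.3+220,p[1]*.3+40])
corn=[(344,59),(445,57),(424,256),(339,254)]; loc=[(-.064,.139),(.064,.139),(.064,-.139),(-.064,-.139)]
seam=[((437,152),(727,142)),((433,295),(715,283)),((428,425),(697,412)),((424,548),(683,538))]
obs=[(np.array(c),l+(.082,)) for c,l in zip(corn,loc)]
for i,(a,b) in enumerate(seam):
    for q,x in((a,-.058),(b,.058)): obs.append((f(q),(x,.108-.054*i,.080)))
def W(v,l): c,sn=np.cos(v[2]),np.sin(v[2]); return np.array([v[0]+c*l[0]-sn*l[1],v[1]+sn*l[0]+c*l[1],l[2]])
r=least_squares(lambda v:np.concatenate([proj(s,W(v,l))-o for o,l in obs]),[.652,-.097,.07],loss='soft_l1')
v=r.x; print(v,np.degrees(v[2]),np.abs(r.fun).max())
for i in range(5): print(i+1,W(v,(0,.108-.054*i,.082)).round(4))
print('A',atz(s,(288.4,85.3),.044).round(4),'B',atz(s,(277.6,301),.044).round(4),'blue',atz(s,(305.6,273.2),.044).round(4))
E
python3 m3.py
```

```text
[ 0.65416684 -0.09810987  0.05922503] 3.393344130003039 4.303654183457411
1 [0.6478 0.0097 0.082 ]
2 [ 0.651  -0.0442  0.082 ]
3 [ 0.6542 -0.0981  0.082 ]
4 [ 0.6574 -0.152   0.082 ]
5 [ 0.6606 -0.2059  0.082 ]
A [0.5118 0.0066 0.044 ] B [ 0.5047 -0.3438  0.044 ] blue [ 0.5507 -0.2885  0.044 ]
```

```bash
python3 - <<'E'
from h import *
s=snap('scene','scene2')
print([atz(s,p,z).round(3) for p,z in [((272,160),.105),((275,72),.41),((128,40),.41),((195,232),.105),((268,185),.105)]])
d=snap('side','side2'); print([atz(d,w,z).round(3) for w,z in [((197,130),.41),((207,215),.105),((318,247),.105)]])
E
python3 plan.py 0.654 0.01 0.14 3.7
```

```text
[array([0.674, 0.134, 0.105]), array([0.685, 0.128, 0.41 ]), array([0.667, 0.657, 0.41 ]), array([0.286, 0.167, 0.105]), array([0.555, 0.084, 0.105])]
[array([0.68 , 0.137, 0.41 ]), array([0.696, 0.143, 0.105]), array([0.366, 0.139, 0.105])]
clock 3.03 n 8 dist [ 154.   105.4 -225. ] rot [ 0.17 -0.76 -1.28] F [-0.3 -0.   0.3] q [-0.    0.39  0.16  1.73 -0.09  1.03  0.24]
12,19.7,28.3,0.02,-0.1,-0.16,12,19.8,28.3,0.02,-0.1,-0.16,12,19.8,28.3,0.02,-0.1,-0.16,11.9,19.8,28.3,0.02,-0.1,-0.16,11.9,19.9,28.2,0.02,-0.1,-0.16
11.9,19.9,28.2,0.02,-0.1,-0.16,11.9,20,28.2,0.02,-0.1,-0.16,11.9,20,28.2,0.02,-0.1,-0.16
```

View pics/scene2.png

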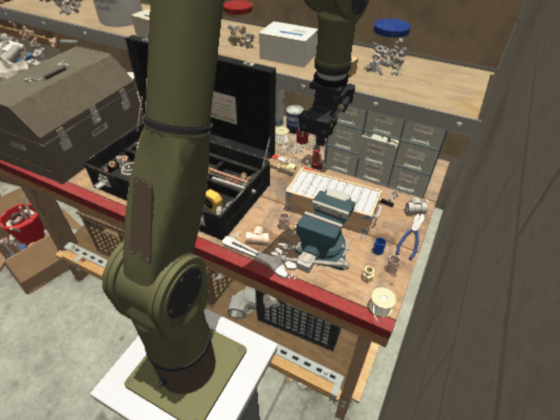

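Run:
```python
from h import *
s=snap('scene','scene3')
print([atz(s,p,0).round(3) for p in [(326.7,171.7),(424,197),(370,182)]])
w=dict(np.load('w1.npz'))
print('cab top edge wrist', [ [atz(w,p,z).round(3) for z in (0,.1,.2,.3)] for p in [(500,90),(480,180),(462,262)]])
```

```text
[array([ 0.829, -0.011,  0.   ]), array([ 0.856, -0.36 ,  0.   ]), array([ 0.846, -0.171,  0.   ])]
cab top edge wrist [[array([0.841, 0.012, 0.   ]), array([0.775, 0.004, 0.1  ]), array([ 0.708, -0.003,  0.2  ]), array([ 0.642, -0.011,  0.3  ])], [array([ 0.841, -0.13 ,  0.   ]), array([ 0.775, -0.11 ,  0.1  ]), array([ 0.708, -0.09 ,  0.2  ]), array([ 0.641, -0.07 ,  0.3  ])], [array([ 0.841, -0.283,  0.   ]), array([ 0.775, -0.234,  0.1  ]), array([ 0.708, -0.184,  0.2  ]), array([ 0.642, -0.134,  0.3  ])]]
```

```bash
python3 -m creep '[12,20,28,0,0,0,12,20,28,0,0,0,12,20,28,0,0,0,12,20,28,0,0,0,12,20,28,0,0,0]' 0 20; python3 -m creep '[12,20,28,0,0,0,12,20,28,0,0,0,12,20,28,0,0,0]';python3 plan.py 0.652 0.01 0.110 3.7
```

```text
clock: 3.5
tool_pos: [0.5994, -0.0191, 0.2285]
eef_rot: [0.688, 0.726, 0.011, -0.001]
contact_force: [0.7, -0.7, 0.5]
opening: 0.1
clock: 3.75
tool_pos: [0.6579, 0.0331, 0.1414]
eef_rot: [0.684, 0.73, 0.012, -0.004]
contact_force: [-0.2, -0.2, 0.7]
opening: 0.004
clock 3.75 n 1 dist [ -5.9 -23.1 -31.4] rot [ 0.64 -1.25  0.01] F [-0.2 -0.2  0.7] q [-0.17  0.85  0.11  1.56 -0.15  0.73  0.08]
-23.3,-7.7,30.9,0.64,-1.25,0.01
```

```bash
python3 -m creep '[-23,-8,30,0.6,-1.2,0,0,0,0,0,0,0]';python3 plan.py 0.652 0.01 0.1 3.7
python3 - <<'E'
from h import *
snap('wrist','w2')
E
```

```text
clock: 3.92
tool_pos: [0.6503, 0.0225, 0.1029]
eef_rot: [0.678, 0.735, 0.0, -0.005]
contact_force: [-1.9, -2.2, -0.2]
opening: 0.003
clock 3.92 n 1 dist [  1.7 -12.5  -2.9] rot [-0.37 -0.45  0.88] F [-1.9 -2.2 -0.2] q [-0.16  0.9   0.1   1.59 -0.14  0.67  0.1 ]
-12.6,0.7,2.8,-0.37,-0.45,0.88
```

View pics/w2.png

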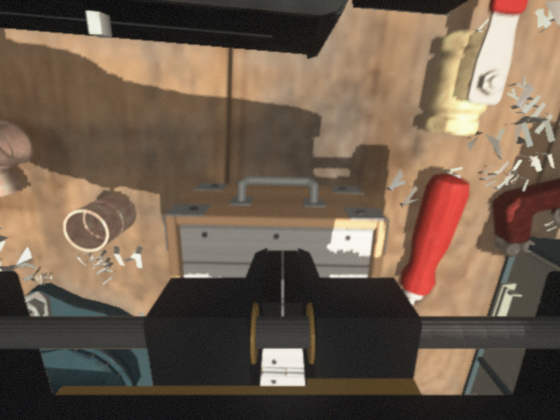

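Run:
```python
from h import *
s=snap('wrist','w2b')
np.savez('w2.npz',**{k:np.array(s[k]) for k in ('intrinsics','extrinsics')})
print([atz(s,p,.082).round(4) for p in [(178,220),(384,216),(178,262),(372,262)]])
a=cv2.imread('pics/w2b.png'); cv2.imwrite('pics/w2z.png',cv2.resize(a[170:290,160:400],(800,400),interpolation=cv2.INTER_CUBIC))
print(get_state()['tool_pos'],get_state()['clock'])
```

```text
[array([0.5922, 0.0395, 0.082 ]), array([0.7102, 0.0517, 0.082 ]), array([0.5918, 0.0127, 0.082 ]), array([0.7082, 0.0223, 0.082 ])]
[0.6541183  0.02763986 0.10776989] 4.0167
```

View pics/w2z.png

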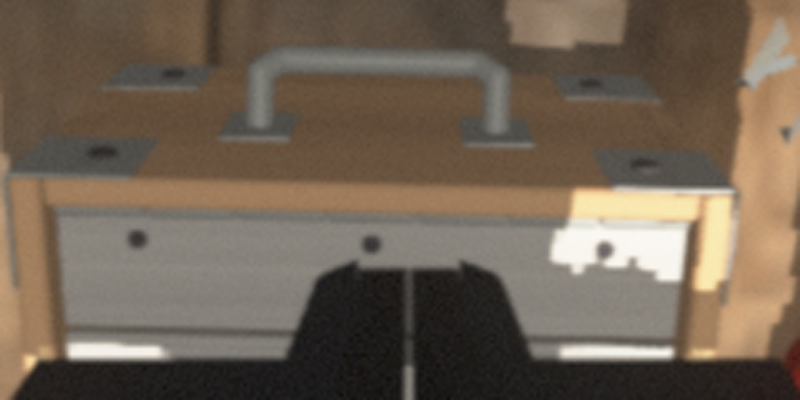

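```bash
python3 - <<'E'
from h import *
s=dict(np.load('w2.npz'))
k=.3
f=lambda x,y:(160+x*k,170+y*k)
for n,p in dict(cl=(15,178),cr=(733,190),sl=(62,330),sr=(675,347),inl=(52,208),inr=(692,222)).items(): print(n,atz(s,f(*p),.081).round(4))
E
python3 plan.py 0.652 0.01 0.1 3.7
```

```text
cl [0.584  0.0364 0.081 ]
cr [0.7094 0.0445 0.081 ]
sl [0.5918 0.0074 0.081 ]
sr [0.7041 0.0132 0.081 ]
inl [0.5904 0.0313 0.081 ]
inr [0.7032 0.0379 0.081 ]
clock 4.02 n 1 dist [ -2.1 -17.6  -7.8] rot [ 0.19 -0.77  1.04] F [-0.3 -0.1  0.7] q [-0.16  0.89  0.1   1.58 -0.15  0.67  0.1 ]
-17.5,-3.6,7.5,0.19,-0.77,1.04
```

```bash
python3 -m creep '[-17,-4,0,0.2,-0.8,1,0,0,5,0,0,0,0,0,10,0,0,0]';python3 plan.py 0.651 0.01 0.06 3.5 10
```

```text
clock: 4.27
tool_pos: [0.6536, 0.0121, 0.0973]
eef_rot: [0.683, 0.731, 0.003, 0.003]
contact_force: [0.2, 0.6, 0.8]
opening: 0.002
clock 4.27 n 4 dist [ -2.6  -2.1 -37.3] rot [ 0.44 -0.    0.37] F [0.2 0.6 0.8] q [-0.15  0.9   0.11  1.6  -0.14  0.64  0.1 ]
-0.5,-0.8,9.3,0.11,-0,0.09,-0.5,-0.7,9.3,0.11,-0,0.09,-0.5,-0.7,9.3,0.11,-0,0.09,-0.5,-0.7,9.3,0.11,-0,0.09
```

```bash
python3 -m creep '[0,-1,12,0,0,0,-1,-1,12,0,0,0,0,0,12,0,0,0,0,0,10,0,0,0]'; python3 -m creep '[0,0,6,0,0,0,0,0,4,0,0,0]'
```

```text
clock: 4.6
tool_pos: [0.653, 0.01, 0.0499]
eef_rot: [0.683, 0.73, 0.004, 0.004]
contact_force: [-0.2, -0.6, -0.5]
opening: 0.006
clock: 4.77
tool_pos: [0.6515, 0.0099, 0.0361]
eef_rot: [0.684, 0.73, 0.003, 0.003]
contact_force: [0.1, 1.6, 0.5]
opening: 0.004
```

```bash
python3 -m creep '[0,0,-35,0,0,0,0,0,-28,0,0,0,-27,0,0,0,0,0,-27,2,0,0,0,0]'; python3 plan.py 0.655 -0.044 0.09 3.5
```

```text
clock: 5.1
tool_pos: [0.6533, -0.0352, 0.094]
eef_rot: [0.679, 0.734, 0.001, -0.004]
contact_force: [-1.0, -1.4, 1.1]
opening: 0.003
clock 5.1 n 1 dist [ 1.7 -8.8 -4. ] rot [-0.19 -0.41  0.93] F [-1.  -1.4  1.1] q [-0.06  0.91  0.09  1.58 -0.13  0.66  0.17]
-8.9,1.1,4,-0.19,-0.41,0.93
```

```bash
python3 -m creep '[-6,1,0,0,-0.4,0.9,0,0,10,0,0,0]'; python3 plan.py 0.655 -0.044 0.05 3.5 10
```

```text
clock: 5.27
tool_pos: [0.6575, -0.0483, 0.0862]
eef_rot: [0.688, 0.726, -0.001, 0.003]
contact_force: [0.6, 0.8, 0.5]
opening: 0.006
clock 5.27 n 4 dist [ -2.5   4.3 -36.2] rot [ 0.18  0.31 -0.47] F [0.6 0.8 0.5] q [-0.05  0.93  0.1   1.58 -0.13  0.64  0.17]
1.2,-0.6,9,0.05,0.08,-0.12,1.2,-0.6,9,0.05,0.08,-0.12,1.1,-0.6,9,0.05,0.08,-0.12,1.1,-0.6,9,0.05,0.08,-0.12
```

```bash
python3 -m creep '[2,-1,10,0,0,0,2,-1,10,0,0,0,0,0,10,0,0,0]'; python3 -m creep '[0,0,6,0,0,0,0,0,5,0,0,0]';python3 -m creep '[0,0,5,0,0,0,0,0,3,0,0,0]'
```

```text
clock: 5.52
tool_pos: [0.6544, -0.041, 0.0521]
eef_rot: [0.688, 0.726, -0.0, 0.002]
contact_force: [-0.3, 0.2, -0.3]
opening: 0.005
clock: 5.68
tool_pos: [0.6553, -0.0396, 0.0482]
eef_rot: [0.687, 0.727, -0.0, 0.002]
contact_force: [-17.6, -0.6, 67.1]
opening: 0.002
clock: 5.85
tool_pos: [0.6552, -0.0395, 0.0488]
eef_rot: [0.687, 0.727, -0.0, 0.003]
contact_force: [-4.3, -0.8, 13.5]
opening: 0.002
```

```bash
python3 -m creep '[0,0,-28,0,0,0,0,0,-22,0,0,0,-26,1,0,0,0,0,-26,1,0,0,0,0]'; python3 plan.py 0.661 -0.098 0.09 3.5
```

```text
clock: 6.18
tool_pos: [0.6584, -0.0694, 0.0962]
eef_rot: [0.679, 0.734, 0.004, -0.006]
contact_force: [-0.7, -0.8, 0.0]
opening: 0.004
clock 6.18 n 1 dist [  2.6 -28.6  -6.2] rot [-0.16 -0.84  0.98] F [-0.7 -0.8  0. ] q [ 0.    0.92  0.08  1.55 -0.12  0.68  0.22]
-28.8,0.4,5.8,-0.16,-0.84,0.98
```

```bash
python3 -m creep '[-22,0,0,0,-0.8,1,0,0,10,0,0,0]'; python3 plan.py 0.661 -0.098 0.055 3.5 10
```

```text
clock: 6.35
tool_pos: [0.6614, -0.096, 0.086]
eef_rot: [0.687, 0.727, -0.001, 0.001]
contact_force: [0.1, -0.6, 0.8]
opening: 0.007
clock 6.35 n 4 dist [ -0.4  -2.  -31. ] rot [ 0.    0.21 -0.24] F [ 0.1 -0.6  0.8] q [ 0.03  0.94  0.09  1.54 -0.12  0.67  0.23]
-0.5,-0.1,7.7,0,0.05,-0.06,-0.5,-0.1,7.7,0,0.05,-0.06,-0.5,-0.1,7.7,0,0.05,-0.06,-0.5,-0.1,7.7,0,0.05,-0.06
```

```bash
python3 -m creep '[0,0,10,0,0,0,0,0,10,0,0,0,0,0,9,0,0,0]'; python3 -m creep '[0,0,3,0,0,0,0,0,2,0,0,0,0,0,2,0,0,0,0,0,2,0,0,0]'
```

```text
clock: 6.6
tool_pos: [0.6594, -0.0925, 0.0509]
eef_rot: [0.686, 0.727, -0.002, -0.001]
contact_force: [-0.6, -0.5, -0.7]
opening: 0.004
clock: 6.93
tool_pos: [0.6559, -0.0868, 0.0354]
eef_rot: [0.685, 0.729, -0.003, -0.006]
contact_force: [0.9, 0.3, -0.2]
opening: 0.006
```

```bash
python3 -m creep '[-6,0,0,0,0,0,-5,0,0,0,0,0,0,0,0,0,0,0]'; python3 -m creep '[0,0,-38,0,0,0,0,0,-40,0,0,0,0,0,-40,0,0,0]' 44; python3 plan.py 0.5120 0.0065 0.20 0
```

```text
clock: 7.18
tool_pos: [0.6557, -0.0857, 0.0343]
eef_rot: [0.682, 0.731, 0.001, -0.013]
contact_force: [0.1, -2.5, -2.1]
opening: 0.006
clock: 7.43
tool_pos: [0.6511, -0.0889, 0.1453]
eef_rot: [0.682, 0.731, -0.006, -0.02]
contact_force: [1.5, 0.3, -0.4]
opening: 0.21
clock 7.43 n 5 dist [-139.1   95.4   54.7] rot [-2.17 -1.13  3.98] F [ 1.5  0.3 -0.4] q [ 0.03  0.86  0.09  1.51 -0.11  0.82  0.23]
21.2,-26.8,-9.5,-0.43,-0.23,0.8,20.8,-27,-9.8,-0.43,-0.23,0.8,20.4,-27.2,-10.1,-0.43,-0.23,0.8,19.9,-27.4,-10.4,-0.43,-0.23,0.8,19.5,-27.6,-10.6,-0.43,-0.23,0.8
```

Run:
```python
from h import *
snap('scene','scene4');snap('side','side4'); st=get_state(); print(st['tool_pos'],st['eef_rot'],np.round(st['joint_torque'],1),st['qd'])
```

```text
[ 0.6574624  -0.09040986  0.15233136] [ 0.68231554  0.73093867 -0.00140381 -0.01312267] [ -0.6 -57.6   2.4 -12.8  -0.1   0.9  -0. ] [ 0.00133564  0.06966285 -0.02007274  0.068902   -0.0026251  -0.06274197
  0.00368212]
```

View pics/scene4.png

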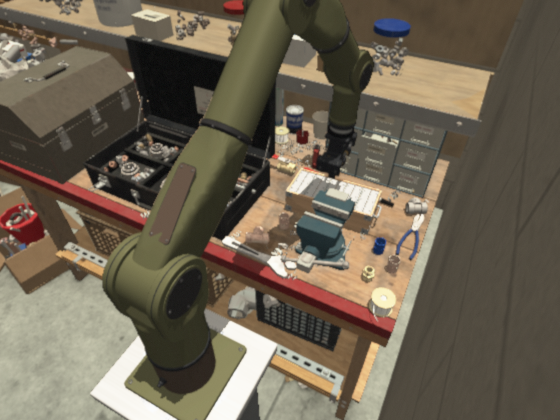

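View pics/side4.png

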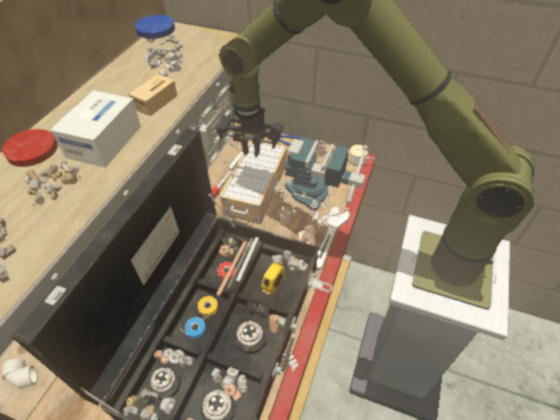

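```bash
python3 plan.py 0.5120 0.0065 0.17 3.5 33
```

```text
clock 7.53 n 6 dist [-145.5   96.9   17.7] rot [-1.15 -0.99  0.44] F [-0.4  0.2  0.1] q [ 0.03  0.85  0.09  1.5  -0.11  0.82  0.23]
17.8,-23.1,-2.2,-0.19,-0.16,0.07,17.8,-23.1,-2.3,-0.19,-0.16,0.07,17.8,-23.2,-2.4,-0.19,-0.16,0.07,17.7,-23.2,-2.6,-0.19,-0.16,0.07,17.7,-23.2,-2.7,-0.19,-0.16,0.07
17.6,-23.2,-2.8,-0.19,-0.16,0.07
```

```bash
python3 -m creep '[20,-15,-8,-0.2,-0.2,0,20,-23,-5,-0.2,-0.2,0,18,-25,-2,-0.2,-0.2,0,18,-25,0,-0.2,-0.2,0,18,-25,0,-0.2,-0.2,0]' 52;  python3 -m creep '[10,-25,0,0,0,0,0,0,0,0,0,0]'; python3 plan.py 0.5120 0.0065 0.12 3.5 33
python3 - <<'E'
from h import *
s=snap('wrist','w3')
np.savez('w3.npz',**{k:np.array(s[k]) for k in ('intrinsics','extrinsics')})
E
```

```text
clock: 7.95
tool_pos: [0.5435, -0.0105, 0.1725]
eef_rot: [0.686, 0.727, 0.003, 0.009]
contact_force: [0.1, -0.1, -0.1]
opening: 0.59
clock: 8.12
tool_pos: [0.5106, 0.0019, 0.172]
eef_rot: [0.684, 0.729, 0.002, 0.007]
contact_force: [-1.2, -0.0, 0.2]
opening: 0.589
clock 8.12 n 2 dist [  1.4   4.6 -52. ] rot [0.69 0.4  0.12] F [-1.2 -0.   0.2] q [-0.17  0.64  0.11  2.   -0.12  0.5   0.09]
2.4,0.5,26,0.34,0.2,0.06,2.3,0.7,26,0.34,0.2,0.06
```

View pics/w3.png

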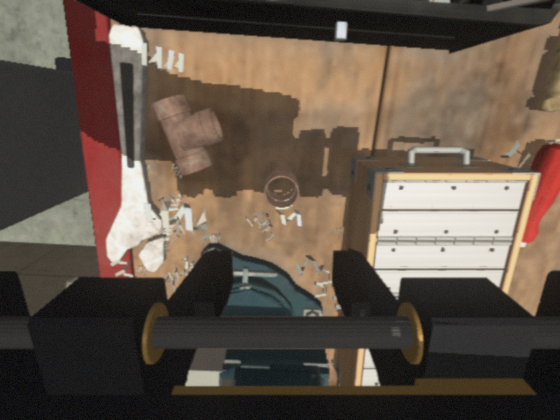

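Run:
```python
from h import *
s=dict(np.load('w3.npz'))
a=cv2.imread('pics/w3.png'); cv2.imwrite('pics/w3z.png',cv2.resize(a[160:230,240:330],(720,560),interpolation=cv2.INTER_CUBIC))
print(atz(s,(281.5,189),.044),atz(s,(281.5,191),.022), [proj(s,(.512,.0065,z)) for z in (0,.044)], get_state()['tool_pos'])
```

```text
[0.51196435 0.00973033 0.044     ] [0.51266629 0.00199007 0.022     ] [array([280.91285126, 181.30338136]), array([281.32000646, 192.44786535])] [0.51384978 0.00134321 0.17235472]
```

View pics/w3z.png

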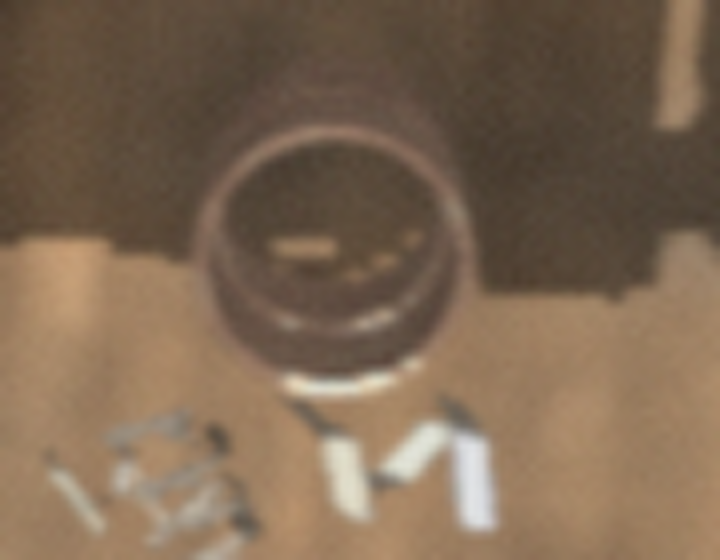

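```bash
python3 -m creep '[3,0,30,0.3,0.2,0,3,0,30,0.3,0.2,0,0,0,20,0,0,0,0,0,0,0,0,0]'; python3 plan.py 0.5122 0.0067 0.05 3.5 15
```

```text
clock: 8.5
tool_pos: [0.5234, 0.0049, 0.0924]
eef_rot: [0.685, 0.728, 0.007, 0.008]
contact_force: [-0.7, -0.7, 1.0]
opening: 0.588
clock 8.5 n 3 dist [-11.2   1.8 -42.4] rot [ 1.25  0.14 -0.03] F [-0.7 -0.7  1. ] q [-0.14  0.79  0.07  2.02 -0.15  0.32  0.11]
0.9,-4,14.1,0.42,0.05,-0.01,0.8,-3.9,14.1,0.42,0.05,-0.01,0.8,-3.8,14.1,0.42,0.05,-0.01
```

```bash
python3 -m creep '[1,-8,8,0.8,0,0,1,-6,8,0.4,0,0,0,-2,5,0,0,0]'; python3 plan.py 0.5122 0.0067 0.05 3.5 15
```

```text
clock: 8.75
tool_pos: [0.5107, 0.0041, 0.0711]
eef_rot: [0.686, 0.727, 0.001, 0.003]
contact_force: [0.3, -0.3, 0.8]
opening: 0.587
clock 8.75 n 2 dist [  1.5   2.6 -21.1] rot [ 0.31  0.22 -0.19] F [ 0.3 -0.3  0.8] q [-0.14  0.83  0.06  2.05 -0.15  0.27  0.11]
1.3,0.8,10.6,0.15,0.11,-0.1,1.3,0.8,10.6,0.15,0.11,-0.1
```

```bash
python3 -m creep '[2,1,12,0.2,0.1,0,1,0,10,0.1,0.1,0]'; python3 plan.py 0.5122 0.0067 0.023 3.5 13
```

```text
clock: 8.92
tool_pos: [0.5125, 0.0067, 0.0493]
eef_rot: [0.687, 0.727, 0.001, 0.001]
contact_force: [0.8, 0.8, -0.5]
opening: 0.591
clock 8.92 n 3 dist [ -0.3   0.  -26.3] rot [ 0.17  0.04 -0.24] F [ 0.8  0.8 -0.5] q [-0.13  0.87  0.05  2.04 -0.16  0.23  0.11]
0,-0.1,8.8,0.06,0.01,-0.08,0,-0.1,8.8,0.06,0.01,-0.08,0,-0.1,8.8,0.06,0.01,-0.08
```

```bash
python3 -m creep '[0,0,9,0,0,0,0,0,8,0,0,0,0,0,5,0,0,0]'; python3 plan.py 0.5122 0.0067 0.023 3.5 13
```

```text
clock: 9.17
tool_pos: [0.5131, 0.007, 0.0245]
eef_rot: [0.687, 0.727, 0.001, 0.001]
contact_force: [0.2, 0.7, 0.2]
opening: 0.592
clock 9.17 n 1 dist [-0.9 -0.3 -1.5] rot [ 0.2   0.02 -0.22] F [0.2 0.7 0.2] q [-0.13  0.92  0.04  2.04 -0.16  0.18  0.11]
-0.3,-0.9,1.5,0.2,0.02,-0.22
```

```bash
python3 -m creep '[0,-1,1,0,0,0,0,0,0,0,0,0,0,0,0,0,0,0,0,0,0,0,0,0]' 20 20; python3 -m creep '[0,0,0,0,0,0]'
```

```text
clock: 9.5
tool_pos: [0.5114, 0.0069, 0.0218]
eef_rot: [0.687, 0.727, 0.0, 0.001]
contact_force: [-0.3, 0.3, -1.2]
opening: 0.356
clock: 9.58
tool_pos: [0.5115, 0.0069, 0.0221]
eef_rot: [0.687, 0.727, 0.001, 0.001]
contact_force: [0.0, -0.6, -0.4]
opening: 0.36
```

```bash
python3 -m creep '[0,0,-15,0,0,0,0,0,-30,0,0,0,0,0,-30,0,0,0,0,0,-30,0,0,0,0,0,-10,0,0,0]'; python3 plan.py 0.648 0.0097 0.135 3.5 30
```

```text
clock: 10.0
tool_pos: [0.5095, 0.0068, 0.1398]
eef_rot: [0.687, 0.727, -0.001, -0.001]
contact_force: [-0.1, -1.4, -0.7]
opening: 0.357
clock 10.0 n 5 dist [138.5   2.9  -4.8] rot [-0.21 -0.   -0.23] F [-0.1 -1.4 -0.7] q [-0.16  0.7   0.09  2.01 -0.14  0.44  0.1 ]
-1,27.7,0.9,-0.04,-0,-0.05,-1,27.7,0.9,-0.04,-0,-0.05,-1,27.7,0.9,-0.04,-0,-0.05,-1.1,27.7,0.9,-0.04,-0,-0.05,-1.1,27.7,0.9,-0.04,-0,-0.05
```

```bash
python3 -m creep '[-1,28,1,0,0,0,-1,28,1,0,0,0,-1,28,1,0,0,0,-1,28,1,0,0,0,-1,20,0,0,0,0]'; python3 -m creep '[0,0,0,0,0,0]'; python3 plan.py 0.648 0.0097 0.115 3.5 30
```

```text
clock: 10.42
tool_pos: [0.6411, 0.0092, 0.1426]
eef_rot: [0.687, 0.727, -0.001, -0.001]
contact_force: [0.9, -0.1, -0.5]
opening: 0.356
clock: 10.5
tool_pos: [0.6453, 0.0094, 0.1431]
eef_rot: [0.687, 0.727, 0.001, 0.001]
contact_force: [1.7, 0.6, -0.4]
opening: 0.354
clock 10.5 n 1 dist [  2.7   0.3 -28.1] rot [ 0.14 -0.02 -0.22] F [ 1.7  0.6 -0.4] q [-0.15  0.83  0.12  1.6  -0.13  0.72  0.09]
0.1,2.7,28.1,0.14,-0.02,-0.22
```

```bash
python3 -m creep '[0,2,14,0,0,0,0,0,12,0,0,0]'; python3 plan.py 0.648 0.0097 0.070 3.5 15
python3 - <<'E'
from h import *
snap('wrist','w4')
E
```

```text
clock: 10.67
tool_pos: [0.6488, 0.0095, 0.1181]
eef_rot: [0.687, 0.727, 0.003, 0.002]
contact_force: [0.3, 0.4, -0.5]
opening: 0.351
clock 10.67 n 4 dist [ -0.8   0.2 -48.1] rot [ 0.42 -0.01 -0.22] F [ 0.3  0.4 -0.5] q [-0.14  0.87  0.11  1.6  -0.14  0.67  0.09]
0.1,-0.3,12,0.11,-0,-0.06,0.1,-0.3,12,0.11,-0,-0.06,0.1,-0.2,12,0.11,-0,-0.06,0.1,-0.2,12,0.11,-0,-0.06
```

View pics/w4.png

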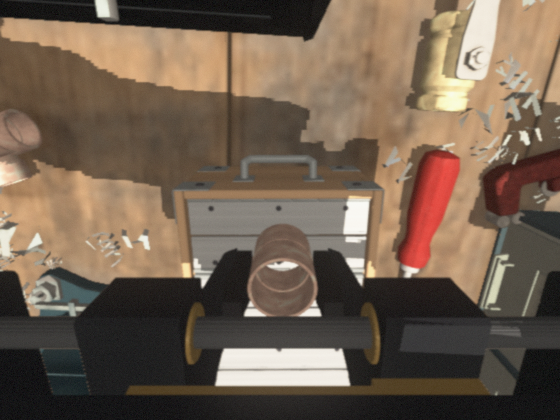

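```bash
python3 -m creep '[0,-1,12,0.3,0,-0.2,0,0,12,0,0,0,0,0,12,0,0,0]'; python3 plan.py 0.648 0.0097 0.035 3.5 12
```

```text
clock: 10.97
tool_pos: [0.6423, 0.0093, 0.0766]
eef_rot: [0.685, 0.728, -0.002, -0.002]
contact_force: [-0.9, -0.2, -0.2]
opening: 0.356
clock 10.97 n 4 dist [  5.7   0.4 -41.6] rot [-0.38 -0.02 -0.01] F [-0.9 -0.2 -0.2] q [-0.14  0.93  0.1   1.63 -0.14  0.6   0.1 ]
0,1.5,10.4,-0.09,-0.01,-0,0,1.5,10.4,-0.09,-0.01,-0,0,1.5,10.4,-0.09,-0.01,-0,0,1.4,10.4,-0.09,-0.01,-0
```

```bash
python3 -m creep '[0,4,8,-0.3,0,0,0,2,8,0,0,0,0,0,6,0,0,0]'; python3 plan.py 0.648 0.0097 0.026 3.5 8
```

```text
clock: 11.22
tool_pos: [0.6453, 0.0096, 0.0492]
eef_rot: [0.685, 0.728, -0.002, -0.003]
contact_force: [-0.5, 0.5, -1.7]
opening: 0.357
clock 11.22 n 3 dist [  2.7   0.1 -23.2] rot [-0.43 -0.04 -0.02] F [-0.5  0.5 -1.7] q [-0.13  0.97  0.09  1.62 -0.14  0.57  0.1 ]
-0,0.9,7.7,-0.14,-0.01,-0.01,-0,0.9,7.7,-0.14,-0.01,-0.01,-0,0.9,7.7,-0.14,-0.01,-0.01
```

```bash
python3 -m creep '[0,3,8,-0.4,0,0,0,1,5,0,0,0]'; python3 plan.py 0.648 0.0097 0.026 3.5 8
```

```text
clock: 11.38
tool_pos: [0.6492, 0.0099, 0.0342]
eef_rot: [0.685, 0.728, -0.0, -0.0]
contact_force: [-0.0, 1.0, -0.5]
opening: 0.363
clock 11.38 n 2 dist [-1.2 -0.2 -8.2] rot [-0.04 -0.04 -0.02] F [-0.   1.  -0.5] q [-0.13  0.99  0.09  1.62 -0.15  0.54  0.1 ]
-0,-0.6,4.1,-0.02,-0.02,-0.01,-0,-0.6,4.1,-0.02,-0.02,-0.01
```

```bash
python3 -m creep '[0,-1,3,0,0,0,0,0,2,0,0,0,0,0,1,0,0,0]'; python3 -m creep '[0,0,1,0,0,0]'
```

```text
clock: 11.63
tool_pos: [0.6483, 0.0098, 0.0266]
eef_rot: [0.685, 0.728, -0.0, -0.001]
contact_force: [0.1, -0.6, 0.0]
opening: 0.351
clock: 11.72
tool_pos: [0.6484, 0.0098, 0.0257]
eef_rot: [0.685, 0.728, -0.0, -0.0]
contact_force: [-2.5, 0.3, 9.7]
opening: 0.357
```

```bash
python3 -m creep '[0,0,0,0,0,0,0,0,0,0,0,0,0,0,0,0,0,0]' 50; python3 -m creep '[0,0,-8,0,0,0,0,0,-12,0,0,0,0,0,-20,0,0,0,0,0,-30,0,0,0,0,0,-30,0,0,0]'; python3 plan.py 0.648 0.0097 0.17 3.5 30
```

```text
clock: 11.97
tool_pos: [0.6493, 0.0097, 0.0268]
eef_rot: [0.685, 0.728, 0.001, 0.0]
contact_force: [0.1, -0.3, -0.9]
opening: 0.553
clock: 12.38
tool_pos: [0.645, 0.0097, 0.1275]
eef_rot: [0.685, 0.728, -0.003, -0.004]
contact_force: [1.2, -0.0, 0.5]
opening: 0.565
clock 12.38 n 2 dist [ 3.   0.  42.5] rot [-0.57 -0.05 -0.02] F [ 1.2 -0.   0.5] q [-0.15  0.86  0.11  1.59 -0.13  0.71  0.09]
-0.1,1.3,-21.3,-0.28,-0.03,-0.01,-0.1,1.4,-21.2,-0.28,-0.03,-0.01
```

```bash
python3 -m creep '[0,0,-30,-0.5,0,0,-10,-5,-35,0,0,0,-20,-10,-30,0,0,0]'
python3 - <<'E'
from h import *
snap('wrist','w5')
E
python3 plan.py 0.5047 -0.335 0.24 3.5 39
```

```text
clock: 12.63
tool_pos: [0.6331, -0.0155, 0.2302]
eef_rot: [0.682, 0.731, 0.003, -0.001]
contact_force: [1.5, -0.5, 1.5]
opening: 0.569
clock 12.68 n 9 dist [-129.5 -311.2    3.3] rot [ 0.65  0.06 -0.01] F [-1.6 -4.3  2.8] q [-0.11  0.7   0.13  1.56 -0.11  0.88  0.13]
-33.6,-16.5,-0.5,0.07,0.01,-0,-33.6,-16.5,-0.5,0.07,0.01,-0,-33.6,-16.5,-0.5,0.07,0.01,-0,-33.6,-16.5,-0.5,0.07,0.01,-0,-33.6,-16.5,-0.4,0.07,0.01,-0
-33.6,-16.5,-0.4,0.07,0.01,-0,-33.6,-16.5,-0.4,0.07,0.01,-0,-33.6,-16.5,-0.4,0.07,0.01,-0,-33.6,-16.5,-0.4,0.07,0.01,-0
```

View pics/w5.png

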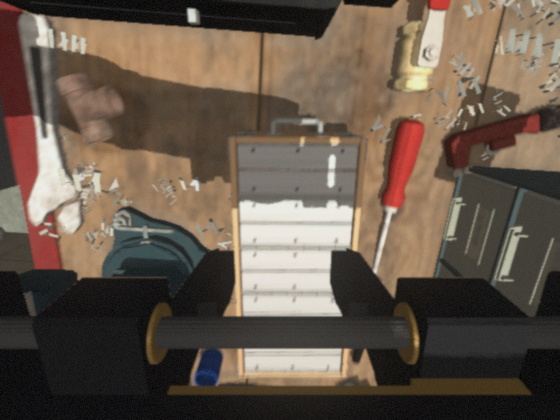

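```bash
python3 -m creep '[-30,-10,-8,0.1,0,0,-34,-16,-3,0.1,0,0,-34,-16,0,0.1,0,0,-34,-16,0,0.1,0,0,-34,-16,0,0.1,0,0]' 52; python3 plan.py 0.5047 -0.335 0.24 3.5 39
```

```text
clock: 13.1
tool_pos: [0.5751, -0.1909, 0.2586]
eef_rot: [0.68, 0.733, 0.009, 0.008]
contact_force: [0.0, 0.0, -0.1]
opening: 0.587
clock 13.1 n 5 dist [ -70.4 -144.1  -18.6] rot [ 1.37 -0.09  0.85] F [ 0.   0.  -0.1] q [ 0.19  0.63  0.1   1.63 -0.09  0.86  0.41]
-27.7,-16.3,3.3,0.27,-0.02,0.17,-27.7,-16.2,3.4,0.27,-0.02,0.17,-27.8,-16.1,3.5,0.27,-0.02,0.17,-27.8,-16,3.6,0.27,-0.02,0.17,-27.9,-15.9,3.6,0.27,-0.02,0.17
```

```bash
python3 -m creep '[-28,-16,3,0.3,0,0.2,-28,-16,3,0.3,0,0.2,-28,-16,3,0.3,0,0.2,-28,-16,3,0.3,0,0.2,-25,-15,0,0.3,0,0.2]'; python3 -m creep '[0,0,0,0,0,0]'; python3 plan.py 0.5047 -0.3438 0.15 3.5 39
python3 - <<'E'
from h import *
s=snap('wrist','w6')
np.savez('w6.npz',**{k:np.array(s[k]) for k in ('intrinsics','extrinsics')})
print(proj(s,(.5047,-.3438,.044)),proj(s,(.5047,-.3438,0)))
E
```

```text
clock: 13.52
tool_pos: [0.5, -0.3438, 0.252]
eef_rot: [0.688, 0.725, -0.0, 0.003]
contact_force: [-0.8, 1.2, -0.6]
opening: 0.589
clock: 13.6
tool_pos: [0.4949, -0.3518, 0.2533]
eef_rot: [0.692, 0.722, -0.003, 0.004]
contact_force: [-0.8, -1.1, 0.1]
opening: 0.587
clock 13.6 n 3 dist [   9.8    8.  -103.3] rot [ 0.05  0.62 -1.13] F [-0.8 -1.1  0.1] q [ 0.48  0.64  0.11  1.62 -0.07  0.87  0.65]
2.9,3.3,34.4,0.02,0.21,-0.38,2.7,3.4,34.4,0.02,0.21,-0.38,2.6,3.4,34.4,0.02,0.21,-0.38
[289.83772575 170.61594207] [288.99175673 163.74198134]
```

View pics/w6.png

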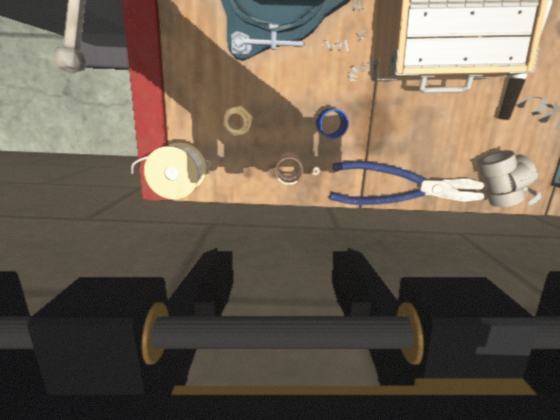

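Run:
```python
from h import *
s=dict(np.load('w6.npz'))
a=cv2.imread('pics/w6.png'); cv2.imwrite('pics/w6z.png',cv2.resize(a[100:210,220:360],(800,629),interpolation=cv2.INTER_CUBIC)[:600])
print([atz(s,p,.01).round(4) for p in [(332,164),(330,197),(316,171)]])
```

```text
[array([ 0.5583, -0.3402,  0.01  ]), array([ 0.5596, -0.3832,  0.01  ]), array([ 0.5389, -0.3498,  0.01  ])]
```

View pics/w6z.png

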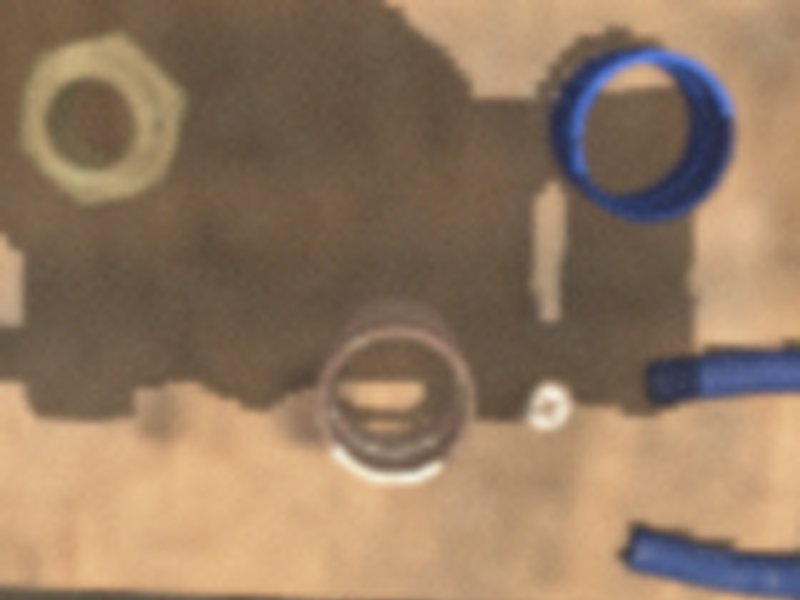

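```bash
python3 -m creep '[5,4,30,0,0.3,-0.6,3,4,30,0,0.3,-0.5,1,2,25,0,0,0,0,0,10,0,0,0]'; python3 plan.py 0.5047 -0.344 0.09 3.5 39
```

```text
clock: 13.98
tool_pos: [0.5124, -0.3392, 0.1629]
eef_rot: [0.684, 0.729, 0.005, 0.007]
contact_force: [-0.3, 0.2, -0.6]
opening: 0.588
clock 13.98 n 2 dist [ -7.7  -4.8 -72.9] rot [0.97 0.2  0.16] F [-0.3  0.2 -0.6] q [ 0.47  0.76  0.07  1.69 -0.09  0.67  0.66]
-2,-4.6,36.4,0.48,0.1,0.08,-2.1,-4.3,36.4,0.48,0.1,0.08
```

```bash
python3 -m creep '[-3,-7,25,0.6,0.1,0.1,-2,-3,25,0.4,0.1,0.1,0,0,20,0,0,0]'; python3 plan.py 0.5047 -0.344 0.05 3.5 15
```

```text
clock: 14.23
tool_pos: [0.5083, -0.3423, 0.0948]
eef_rot: [0.684, 0.73, 0.002, 0.003]
contact_force: [0.2, 0.2, -0.9]
opening: 0.592
clock 14.23 n 3 dist [ -3.6  -1.7 -44.8] rot [0.4  0.11 0.26] F [ 0.2  0.2 -0.9] q [ 0.49  0.86  0.06  1.73 -0.09  0.55  0.67]
-0.4,-1.3,14.9,0.13,0.04,0.09,-0.5,-1.3,14.9,0.13,0.04,0.09,-0.5,-1.3,14.9,0.13,0.04,0.09
```

```bash
python3 -m creep '[-1,-4,12,0.4,0.1,0.2,0,-1,12,0,0,0,0,0,10,0,0,0]'; python3 plan.py 0.5047 -0.344 0.023 3.5 12
```

```text
clock: 14.48
tool_pos: [0.5048, -0.3412, 0.0593]
eef_rot: [0.684, 0.73, 0.001, -0.0]
contact_force: [-0.1, -0.4, -0.1]
opening: 0.591
clock 14.48 n 4 dist [ -0.1  -2.8 -36.3] rot [ 0.02 -0.08  0.23] F [-0.1 -0.4 -0.1] q [ 0.49  0.92  0.05  1.74 -0.09  0.49  0.67]
-0.7,-0.1,9.1,0.01,-0.02,0.06,-0.7,-0.1,9.1,0.01,-0.02,0.06,-0.7,-0.1,9.1,0.01,-0.02,0.06,-0.7,-0.1,9.1,0.01,-0.02,0.06
```

```bash
python3 -m creep '[-3,0,10,0,0,0,-1,0,10,0,0,0,0,0,8,0,0,0]'; python3 plan.py 0.5047 -0.344 0.023 3.5 12
```

```text
clock: 14.73
tool_pos: [0.5069, -0.3455, 0.0305]
eef_rot: [0.683, 0.73, 0.001, 0.001]
contact_force: [0.2, 0.1, 0.4]
opening: 0.592
clock 14.73 n 1 dist [-2.2  1.5 -7.5] rot [0.19 0.01 0.28] F [0.2 0.1 0.4] q [ 0.5   0.97  0.05  1.74 -0.09  0.44  0.68]
1.7,-2.1,7.5,0.19,0.01,0.28
```

```bash
python3 -m creep '[1,-2,4,0,0,0,0,0,2,0,0,0,0,0,0,0,0,0]'; python3 -m creep '[0,0,0,0,0,0,0,0,0,0,0,0,0,0,0,0,0,0,0,0,0,0,0,0]' 20 20; python3 plan.py 0.5047 -0.344 0.23 3.5 12|head -1
```

```text
clock: 14.98
tool_pos: [0.5043, -0.3446, 0.0225]
eef_rot: [0.684, 0.73, 0.001, 0.001]
contact_force: [0.8, 0.8, 0.9]
opening: 0.59
clock: 15.32
tool_pos: [0.5049, -0.3452, 0.0238]
eef_rot: [0.684, 0.73, 0.001, 0.002]
contact_force: [0.4, -0.3, -0.2]
opening: 0.356
clock 15.32 n 18 dist [-2.000e-01  1.200e+00  2.062e+02] rot [0.23 0.04 0.25] F [ 0.4 -0.3 -0.2] q [ 0.5   0.98  0.04  1.74 -0.09  0.42  0.68]
```

```bash
python3 -m creep '[0,0,-15,0,0,0,0,0,-30,0,0,0,0,0,-35,0,0,0,0,0,-35,0,0,0,0,0,-10,0,0,0]'; python3 plan.py 0.662 -0.29 0.155 3.5 33
```

```text
clock: 15.73
tool_pos: [0.5023, -0.3434, 0.1502]
eef_rot: [0.683, 0.73, 0.001, -0.003]
contact_force: [0.6, -0.5, -0.5]
opening: 0.356
clock 15.73 n 6 dist [159.7  53.4   4.8] rot [-0.15 -0.26  0.26] F [ 0.6 -0.5 -0.5] q [ 0.48  0.78  0.07  1.7  -0.09  0.67  0.67]
7.1,27.1,-0.8,-0.03,-0.04,0.04,7.2,27.1,-0.8,-0.03,-0.04,0.04,7.2,27.1,-0.8,-0.03,-0.04,0.04,7.2,27.1,-0.8,-0.03,-0.04,0.04,7.2,27.1,-0.8,-0.03,-0.04,0.04
7.2,27.1,-0.8,-0.03,-0.04,0.04
```

```bash
python3 -m creep '[7,27,-1,0,0,0,7,27,-1,0,0,0,7,27,-1,0,0,0,7,27,-1,0,0,0,10,27,-1,0,0,0]';python3 plan.py 0.660 -0.15 0.155 3.5 33
```

```text
clock: 16.15
tool_pos: [0.6316, -0.3039, 0.1601]
eef_rot: [0.689, 0.725, -0.003, -0.001]
contact_force: [0.3, -0.8, -1.5]
opening: 0.358
clock 16.15 n 5 dist [ 28.4 153.9  -5.1] rot [-0.29  0.15 -0.55] F [ 0.3 -0.8 -1.5] q [ 0.33  0.88  0.11  1.38 -0.11  0.88  0.52]
30.4,7.3,0.9,-0.06,0.03,-0.11,30.4,7.3,0.9,-0.06,0.03,-0.11,30.4,7.4,1,-0.06,0.03,-0.11,30.4,7.4,1,-0.06,0.03,-0.11,30.4,7.5,1,-0.06,0.03,-0.11
```

```bash
python3 -m creep '[30,10,1,-0.1,0,-0.1,30,7,1,-0.1,0,-0.1,30,5,1,-0.1,0,-0.1,30,5,1,0,0,-0.1,30,2,1,0,0,-0.1]';python3 plan.py 0.655 -0.098 0.14 3.5 33
```

```text
clock: 16.57
tool_pos: [0.6583, -0.1513, 0.1512]
eef_rot: [0.687, 0.727, -0.001, 0.005]
contact_force: [0.3, -0.1, -0.8]
opening: 0.357
clock 16.57 n 2 dist [ -3.3  53.3 -11.2] rot [ 0.33  0.46 -0.28] F [ 0.3 -0.1 -0.8] q [ 0.09  0.86  0.13  1.49 -0.13  0.79  0.32]
26.7,-0.2,5.4,0.16,0.23,-0.14,26.7,-0.1,5.5,0.16,0.23,-0.14
```

```bash
python3 -m creep '[26,0,6,0.2,0.2,-0.2,18,0,6,0.2,0.2,-0.1,0,0,0,0,0,0]';python3 plan.py 0.6545 -0.098 0.115 3.5 33
python3 - <<'E'
from h import *
s=snap('wrist','w7')
np.savez('w7.npz',**{k:np.array(s[k]) for k in ('intrinsics','extrinsics')})
E
```

```text
clock: 16.82
tool_pos: [0.6555, -0.0932, 0.1364]
eef_rot: [0.681, 0.733, 0.001, -0.004]
contact_force: [-0.5, 0.3, -0.7]
opening: 0.358
clock 16.82 n 1 dist [ -1.   -4.8 -21.4] rot [-0.2  -0.45  0.72] F [-0.5  0.3 -0.7] q [ 0.01  0.87  0.12  1.53 -0.15  0.76  0.27]
-4.9,-1.3,21.4,-0.2,-0.45,0.72
```

View pics/w7.png

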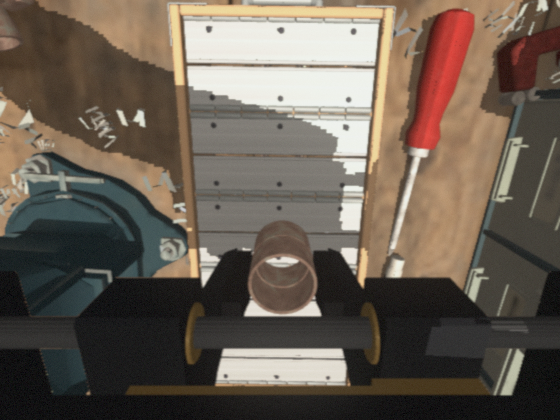

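Run:
```python
from h import *
s=dict(np.load('w7.npz'))
a=cv2.imread('pics/w7.png'); cv2.imwrite('pics/w7z.png',cv2.resize(a[180:280,180:390],(800,381),interpolation=cv2.INTER_CUBIC))
print([atz(s,p,.080).round(4) for p in [(187,66),(376,66),(194,154),(365,157),(198,230),(361,234)]], get_state()['tool_pos'])
```

```text
[array([0.5921, 0.005 , 0.08  ]), array([0.7046, 0.0132, 0.08  ]), array([ 0.5957, -0.0471,  0.08  ]), array([ 0.7062, -0.0409,  0.08  ]), array([ 0.5979, -0.0997,  0.08  ]), array([ 0.7115, -0.0943,  0.08  ])] [ 0.65567705 -0.09578296  0.13698872]
```

View pics/w7z.png

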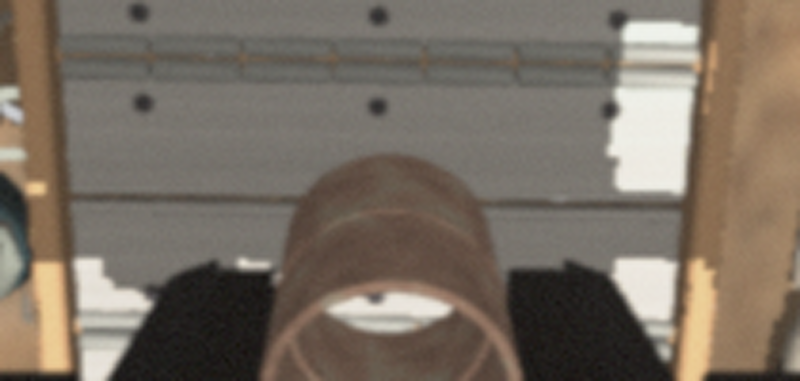

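```bash
python3 -m creep '[-2,-1,12,-0.2,-0.4,0.7,0,0,10,0,0,0]'; python3 plan.py 0.6545 -0.098 0.07 3.5 12
```

```text
clock: 17.03
tool_pos: [0.6564, -0.1014, 0.1167]
eef_rot: [0.686, 0.727, 0.0, 0.004]
contact_force: [-0.5, -0.1, -0.1]
opening: 0.359
clock 17.03 n 4 dist [ -1.9   3.4 -46.7] rot [ 0.3   0.31 -0.18] F [-0.5 -0.1 -0.1] q [ 0.01  0.89  0.13  1.55 -0.15  0.7   0.27]
0.9,-0.5,11.7,0.07,0.08,-0.04,0.9,-0.5,11.7,0.07,0.08,-0.04,0.9,-0.4,11.7,0.07,0.08,-0.04,0.9,-0.4,11.7,0.07,0.08,-0.04
```

```bash
python3 -m creep '[1,-1,12,0,0,0,1,0,12,0,0,0]'; python3 plan.py 0.6545 -0.098 0.07 3.5 12
```

```text
clock: 17.2
tool_pos: [0.6562, -0.105, 0.0926]
eef_rot: [0.688, 0.726, -0.0, 0.006]
contact_force: [0.2, -0.2, -0.5]
opening: 0.359
clock 17.2 n 2 dist [ -1.7   7.  -22.6] rot [ 0.45  0.54 -0.43] F [ 0.2 -0.2 -0.5] q [ 0.02  0.92  0.13  1.56 -0.15  0.66  0.27]
3.6,-0.8,11.3,0.23,0.27,-0.21,3.6,-0.7,11.3,0.23,0.27,-0.21
```

```bash
python3 -m creep '[7,-1,0,0.4,0.5,-0.4,2,0,0,0,0,0]'; python3 plan.py 0.6545 -0.098 0.07 3.5 12
```

```text
clock: 17.37
tool_pos: [0.6528, -0.0995, 0.0897]
eef_rot: [0.687, 0.727, -0.002, -0.001]
contact_force: [0.6, 0.7, -0.9]
opening: 0.357
clock 17.37 n 2 dist [  1.7   1.5 -19.7] rot [-0.24  0.09 -0.23] F [ 0.6  0.7 -0.9] q [ 0.02  0.93  0.12  1.56 -0.15  0.66  0.27]
0.7,1,9.8,-0.12,0.04,-0.12,0.7,0.9,9.8,-0.12,0.04,-0.12
```

```bash
python3 -m creep '[1,2,12,0,0,0,0,0,12,0,0,0]'; python3 plan.py 0.6545 -0.098 0.045 3.5 12
```

```text
clock: 17.53
tool_pos: [0.6569, -0.0997, 0.0671]
eef_rot: [0.687, 0.727, -0.001, 0.001]
contact_force: [-0.5, -1.1, -0.6]
opening: 0.357
clock 17.53 n 2 dist [ -2.4   1.7 -22.1] rot [ 0.06  0.17 -0.3 ] F [-0.5 -1.1 -0.6] q [ 0.02  0.96  0.11  1.56 -0.16  0.63  0.27]
1,-1.2,11,0.03,0.08,-0.15,1,-1.2,11,0.03,0.08,-0.15
```

```bash
python3 -m creep '[2,-2,11,0,0.1,-0.2,0,0,11,0,0,0]'; python3 plan.py 0.6545 -0.098 0.028 3.5 8
```

```text
clock: 17.7
tool_pos: [0.6552, -0.0982, 0.0431]
eef_rot: [0.686, 0.728, 0.0, 0.001]
contact_force: [-0.0, 0.4, -0.8]
opening: 0.358
clock 17.7 n 2 dist [ -0.7   0.2 -15.1] rot [ 0.13  0.09 -0.09] F [-0.   0.4 -0.8] q [ 0.02  0.99  0.11  1.57 -0.16  0.58  0.27]
0.1,-0.4,7.5,0.06,0.05,-0.05,0.1,-0.4,7.5,0.06,0.05,-0.05
```

```bash
python3 -m creep '[0,0,6,0,0,0,0,0,5,0,0,0,0,0,1,0,0,0]'; python3 -m creep '[0,0,1,0,0,0]'
```

```text
clock: 17.95
tool_pos: [0.6532, -0.0979, 0.0272]
eef_rot: [0.686, 0.728, -0.001, -0.001]
contact_force: [-4.2, 0.7, 16.8]
opening: 0.356
clock: 18.03
tool_pos: [0.6533, -0.0979, 0.0272]
eef_rot: [0.686, 0.728, -0.001, -0.001]
contact_force: [-3.8, 1.5, 17.1]
opening: 0.357
```

On the floor. Release and withdraw.

```bash
python3 -m creep '[0,0,0,0,0,0,0,0,0,0,0,0,0,0,0,0,0,0]' 50; python3 -m creep '[0,0,-8,0,0,0,0,0,-12,0,0,0,0,0,-20,0,0,0,0,0,-30,0,0,0,0,0,-30,0,0,0]'; python3 -m creep '[0,0,-35,0,0,0,0,0,-35,0,0,0,0,-10,-35,0,0,0,0,-15,-30,0,0,0,0,0,0,0,0,0]'
python3 - <<'E'
from h import *
snap('wrist','w8');snap('scene','scene8');st=get_state();print(st['tool_pos'],st['clock'])
E
```

```text
clock: 18.28
tool_pos: [0.6541, -0.0981, 0.028]
eef_rot: [0.686, 0.728, -0.001, -0.0]
contact_force: [0.1, 0.0, -0.4]
opening: 0.556
clock: 18.7
tool_pos: [0.6496, -0.0972, 0.1268]
eef_rot: [0.686, 0.728, -0.005, -0.005]
contact_force: [0.6, 0.6, -0.1]
opening: 0.57
clock: 19.12
tool_pos: [0.6284, -0.0997, 0.28]
eef_rot: [0.686, 0.728, -0.0, 0.001]
contact_force: [-0.4, -1.0, -0.1]
opening: 0.567
[ 0.6279127  -0.09841456  0.27507617] 19.2167
```

View pics/w8.png

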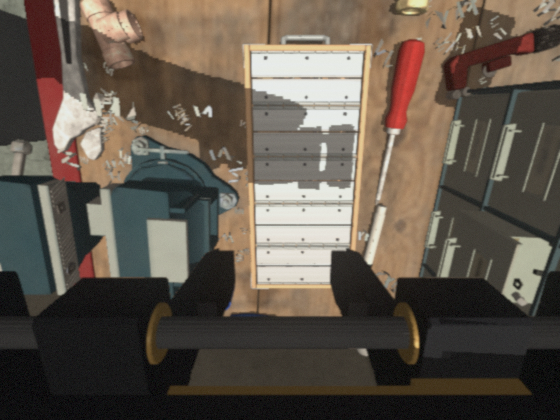

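View pics/scene8.png

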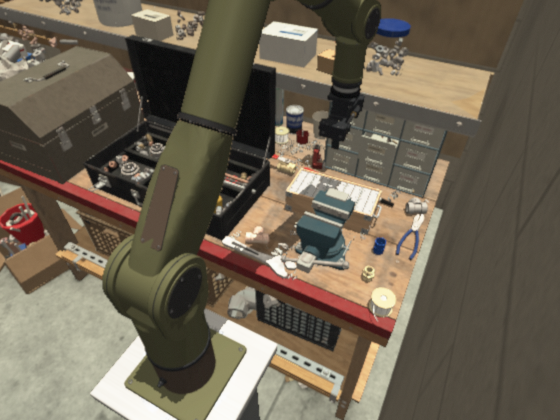

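```bash
python3 -c "
from plant import finish_job; print(finish_job())"
```

```text
the job is handed in; nothing more can be done
None
```

Both couplings are in the crate, one in cell 1 and one in cell 3. I handed the job in at about 19 s of the 72 s allowed.

- **Probing:** With the fingers shut, the tip passed z = 0.036 m in cells 1 and 3 without resistance, so both are empty. In cell 2 it stopped at about 0.048 m, so that one is taken. I did not probe cells 4 and 5; they follow from the count of three stored couplings. That stop in cell 2 briefly read 67 N at the wrist, under the 120 N limit, and I used smaller steps after that.
- **Placing:** Each coupling was lowered until it touched the floor. The wrist read 10 N in cell 1 and 17 N in cell 3. Tool height and grip height put the feet at about 3.5 mm, against a nominal floor of 4 mm. I then released them and drew the fingers straight up, with no force on the tool.
- **Last pictures:** All the flaps are closed. The tee, nipple, spool, wrench and blue look-alike appear where they were, and the gripper is clear of everything.
- **Not fully confirmed:** I did not feel again through the flaps to check that the couplings still stand upright. In cell 3 a small sideways check while probing hardly moved the tool, and it drifted up to about 11 mm off the middle. The fingertip still overlapped any place a stored coupling could stand, so I accepted the cell as empty, and lowering the coupling to the floor there confirmed it.

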